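# Stand the sharps bin in its bracket and lock it in

### The job

The empty sharps bin is too wide to grip and lies on the trolley's raised shelf: slide it along and tip it base-first over the shelf's edge, without lifting it, so that it comes to stand upright on its base in the bracket below. Then swing the retaining bar shut over its staple, and after that take the locking pin from the holder and drop it down through the staple until its collar rests on the loop. Leave everything else standing where it is.

Things in the scene. Friction and masses are not known exactly. Their poses are not given: they have to be found in the camera images.
- stand: Fixed steel raised shelf with a white sharps-bin bracket at its foot. Origin on the tray (z = 0) below the middle of the shelf's straight open edge. Shelf to +y: flat top 95 above the tray, x -170 to 170, y 0 to 400, with a rail 34 high along its far border y = 393. At y = 0 an upright wall drops to the bracket on the -y side. Sizes in mm.
- bay (a point): Where the middle of the bin's base belongs: on the bracket's floor (3 mm above the tray) 106 mm out from the shelf's wall; axes as the stand's. Floor 130 wide along x between cheeks 43 high, 150 along y from the wall to an upright back panel 110 high. Posts 18 x 10, 136 high, at the stand's x = -78 and 78, y = -56; the bin (105 wide) passes between them.
- bin: Empty yellow sharps bin 105 x 160 x 88 mm, about 0.3 kg, round white flap in its lid; lies on its back on the shelf. Origin: middle of the face it lies on; x across (105), y from base to lid (base face y = -80, lid face y = 80), z through the paper label (88). Its y starts within 0.4 rad of the stand's y, base towards the edge. Slides with friction 0.4 to 1; balanced at its middle.
- bin_base (a point): Middle of the bin's base face; bin's axes.
- bin_center (a point): Middle of the bin (its centre of mass); bin's axes.
- bar (a joint): Retaining bar of the bracket, a steel strap 26 mm high, 4 thick, on an upright hinge, in rad: 0 = shut along the stand's -x across the bracket, slot over the staple; grows as its end swings out towards the stand's +y, then +x. Range 0 to 2.8; starts open by 2.2 to 2.6; light friction (under 1 N at its end), stays where left.
- bar_hinge (a point): Axis of the bar's hinge at the bar's mid height, 125 mm above the tray, at the stand's x = 78, y = -47.
- bar_end (a point): Point on the bar's outer face (the one to push to shut it) at mid height, 135 mm from the hinge, just before the slot; the bar ends 180 mm from the hinge. Shut, the outer face looks to the stand's +y and lies at y = -45, 13 mm clear of a bin against the back panel; a bin that stands nearer is pressed back by the closing bar with 1 to 3 N.
- staple_eye (a point): Where the pin goes: middle of the clear upright passage through the staple beside the shut bar's outer face, between bar and shelf; axes as the stand's. The staple is a level loop of 5 mm wire, mid plane 125 mm above the tray, clear 12 mm along x and 31 mm along y; at this point the pin's collar clears the shut bar (top 138 mm above the tray) by 5 mm.
- pin: Steel locking pin upright in a hole of the white holder, told by its round collar. Origin at its tip, z up. Shaft 6 mm diameter to 40 with pointed tip, collar 21 diameter 40 to 44, neck 10 diameter to 56, round grip 16 diameter 56 to 84 (top). 50 g. In the holder its tip is 4 mm above the tray, collar on the holder's top; seated in the staple its tip is 87 mm above the tray.
- holder: Fixed white block 150 (x) x 46 (y) x 44 mm high, with three 9.5 mm holes 50 mm apart in a row along its x that hold pin, penlight and thermometer in any order. Origin at the middle of its underside.
- pump: White pump bottle, 60 diameter, 167 high, standing on the shelf in one of its two far corners. Origin under its middle.
- tablets: Tablet jar, 42 diameter, 75 high, standing on the shelf in the other far corner. Origin under its middle.
- cup: White paper cup with lid, 72 diameter, 85 high, on the tray. Origin under its middle.
- beaker: Steel medicine cup, 64 diameter, 55 high, on the tray. Origin under its middle.
- tape: Roll of white tape lying flat, 76 diameter, 25 high, on the shelf near its -x border. Origin under its middle.
- plasters: Cardboard box of plasters 75 x 55 x 40 high on the tray. Origin under its middle.
- penlight: Steel penlight 13 diameter standing in the holder, top 85 above the tray. Origin at its lower end.
- thermometer: White flat thermometer 18 x 10 standing in the holder, top 86 above the tray. Origin at its lower end.

How it is judged:
On the way, in this order (a step that is already met when the one before it is completed fails the run):
1. the bin stands upright on its base in the bracket (angle between bin's own y axis and vertical below 0.1 rad and x of bin_base in the frame of bay between -0.02 and 0.02 m and y of bin_base in the frame of bay between -0.02 and 0.065 m and z of bin_base in the frame of bay between -0.005 and 0.008 m and linear speed of bin below 0.03 m/s), for 0.2 s.
2. the bar is swung shut over the staple (angle between bin's own y axis and vertical below 0.1 rad and x of bin_base in the frame of bay between -0.02 and 0.02 m and y of bin_base in the frame of bay between -0.02 and 0.065 m and z of bin_base in the frame of bay between -0.005 and 0.008 m and value of joint bar below 0.06 rad), for 0.1 s.
3. the pin hangs through the staple (x of pin in the frame of staple_eye between -0.008 and 0.008 m and y of pin in the frame of staple_eye between -0.013 and 0.013 m and z of pin in the frame of staple_eye between -0.045 and -0.032 m and angle between pin's own z axis and vertical below 0.25 rad and linear speed of pin below 0.03 m/s and value of joint bar below 0.06 rad), for 0.2 s.
At the end, for the whole second after the job is handed in: Bin stands on its base on the bracket floor (within 6 degrees of upright, 20 mm sideways and 25 mm fore and aft of its place), bar shut (under 0.06 rad), pin at rest in the staple with its collar on the loop (within 8 mm across, 13 mm along, 14 degrees of upright) (all of step 3 and angle between bin's own y axis and vertical below 0.1 rad and x of bin_base in the frame of bay between -0.02 and 0.02 m and y of bin_base in the frame of bay between -0.02 and 0.025 m and z of bin_base in the frame of bay between -0.005 and 0.008 m and linear speed of bin below 0.03 m/s); the robot touches nothing.
It fails at once if the bin is lifted (its middle comes more than 200 mm above the tray; lying on the shelf it is at 134 mm) (height (world z) of bin_center above 0.2 m).
It fails at once if the pump bottle or tablet jar is moved by more than 30 mm or knocked over (distance of any of pump, tablets from where it was at the start of the episode above 0.03 m or angle between any of pump, tablets's own z axis and vertical above 0.5 rad).
It fails at once if the cup, medicine cup, tape or plaster box is moved by more than 30 mm or knocked over (distance of any of cup, beaker, tape, plasters from where it was at the start of the episode above 0.03 m or angle between any of cup, beaker, tape, plasters's own z axis and vertical above 0.5 rad).
It fails at once if the penlight or thermometer is moved by more than 30 mm or knocked over (distance of any of penlight, thermometer from where it was at the start of the episode above 0.03 m or angle between any of penlight, thermometer's own z axis and vertical above 0.5 rad).
It also fails if it takes over 72 s, if anything falls off the work surface, if the arm or the gripper's body presses on something with over 40 N, if the wrist force passes 120 N, or if a joint passes its speed limit or range.

### The arm

A 6-joint arm with a two-finger parallel gripper is mounted at the origin on the work surface. World frame = base frame: x ahead of the robot, y to its left, z up, the work surface at z = 0. Lengths are in m, angles in rad, forces in N, time in s.
With the tool pointing down it reaches from about 0.375 to 0.975 m from the base axis. Payload 3.8 kg.
Tool frame: the origin (TCP) lies where the fingers leave the gripper's body, on its centre line; the fingertips stand 73 mm ahead of it and the grasp point (between the pads) lies 54 mm ahead of it (nose_length is the distance from the TCP to the fingertips, in m); z points along the fingers, y is the line along which they close (so a half turn about z gives the same grasp; the last joint's range is limited). The gripper opens to 85 mm and grips with 20 to 120 N. Pads are 22 mm wide; open, the fingers measure 114 mm over their backs; the gripper's body (76 mm by 85 mm) begins 54 mm behind the grasp point. The pads swing forward as they close: fully open they stand 13 mm farther back than shut.
Start: joints at [-1.337, 0.264, 1.604, -0, 1.274, -0.037], TCP at [0.181, -0.65, 0.304] pointing down, gripper open.
Joint ranges: [-2.63, 2.63], [-0.94, 2.18], [0.31, 2.57], [-1.31, 4.45], [0, 2.66], [-2.55, 2.55]. Speed limits (rad/s): [2.57, 2.57, 3.14, 3.14, 3.14, 3.14].

### API

Orientations are given as a rotation vector (axis times angle).
In Python, from workcell import read_state, read_camera, calibration, finish_job, look_for, cut_out, tip_of, nose_length gives the robot as it stands.
- The arm moves only by the tool step_arm, never from a script. Its argument "targets" is a list of rows, each a list of 3 entries, a list of its own where there are three numbers: the turn, a rotation vector about the tool's x, y, z in rad, then the shift along the tool's x, y, z in mm, then the finger opening in mm, from 0 to 85.4. In form: [[[ax, ay, az], [x, y, z], grip], ...]. A call has 1 to 5 rows; each row shifts and turns the commanded pose from where the row before left it, along the tool's axes as they then stand; what a row does not reach is not made up. A row lasts 1/12 s, in which the tool goes at most 41.7 mm and 7.16 degrees, less where a joint would pass 70% of its speed; a pose out of reach is approached as far as the arm can. A call with a gripper value outside its range is refused whole. The fingers move at their own pace and stop on an object; "grip_force" is the grip in N (left out, the last holds). Time passes only in rows, so rows that do not move let the fingers close. It gives the time, the measured TCP pose, the force, the opening and the grip force at its end, in the units of the state.
- read_state(): the state, without advancing time (a new reading comes with each control period).
- read_camera(name): name is "scene" or "top" or "wrist"; returns the picture (480x640x3 uint8, red, green, blue); there is no depth.
- calibration(name): a dict with "camera_matrix" (3x3 intrinsics, pixels), "dist_coeffs" ([k1, k2, p1, p2, k3] as OpenCV has them; the pictures are not rectified), "R" (3x3) and "t" (3): a world point X has camera coordinates R X + t. Camera axes: x right, y down, z forward; pixel columns grow to the right and rows downward; lengths in m; the calibration is good to about 2 mm. A picture is of the moment at which its call begins: read the wrist's pose just before it. calibration takes no time and is no camera call; for the wrist camera it gives the pose at the moment of the call.
- finish_job(): hands the job in; it is judged then, once.
Trained networks look in the newest picture that a camera, given by its name, has taken for a name from the list of things; names that differ only in an ending like _2 or _b are one class to them, and where a whole thing is asked for, a point or a joint stands for the part that bears it (a point fixed in the world has none). Each returns a list of dicts, best first, with "score" (0 to 1); they miss things now and then, are a little off and sometimes report something else, mostly with a low value. They report only what shows in the picture. A call takes as long as a camera call.
- look_for(camera, query): "extent" ([left, top, right, bottom] in pixels, round what is visible of it).
- cut_out(camera, query): "region" (480x640 bool, what is visible of it) and "extent" ([left, top, right, bottom] in pixels, round what is visible of it).
- tip_of(camera, query): "at" ([row, column] in pixels: a listed point, or the origin of a listed thing).
The state is a dict: "time": time; "q": joint angles; "joint_vel": joint speeds; "joint_torque": joint torques, N m; "tool_pos": TCP position; "tcp_rot": TCP orientation; "wrist_force": force on the tool from outside, world axes, zero at the start; "torque": the same for the moment, N m; "width": opening from 0.0 (shut) to 1.0 (fully open); "grip_force": force on a finger pad.
Only numpy, scipy, OpenCV 4.12 (cv2) and the standard library are available. Lean on these libraries where they do the work, as an engineer would, in place of code of your own. Each camera call takes 0.05 s, during which the arm holds its last target. There are 200 camera calls.

## Working session

There is one attempt and no reset: what is moved stays moved. The work goes in short steps, Python scripts to look and compute and a tool call to move; the robot and the scene stay as the last step left them, time stands still between calls to the robot, and variables do not carry over. Pictures are saved under pics/ and viewed, at most 10 in all, crops included, and the job is handed in when it is done.

Besides the shell and the picture viewer there is one more tool, called after "Emit:" by a JSON object that holds its "api" and its "payload". step_arm: Moves the arm, as the interface text tells. Its arguments: {"type":"object","properties":{"targets":{"type":"array","items":{"type":"array"}},"grip_force":{"type":"number"}},"required":["targets"]}

```bash
mkdir -p pics; ls
cat > h.py <<'E'
import numpy as np, cv2
from scipy.spatial.transform import Rotation as Ro
from workcell import *
def ray(c,px):  # px (col,row)
    K=calibration(c);p=cv2.undistortPoints(np.array([[px]],float),np.array(K["camera_matrix"]),np.array(K["dist_coeffs"]))[0,0]
    R=np.array(K["R"]);t=np.array(K["t"]);return -R.T@t,R.T@np.array([p[0],p[1],1.])
def onz(c,px,z):
    o,d=ray(c,px);return o+d*(z-o[2])/d[2]
def proj(c,X):
    K=calibration(c);return cv2.projectPoints(np.atleast_2d(np.array(X,float)),cv2.Rodrigues(np.array(K["R"]))[0],np.array(K["t"]),np.array(K["camera_matrix"]),np.array(K["dist_coeffs"]))[0][:,0]
def save(c,n):
    im=read_camera(c);cv2.imwrite("pics/"+n,im[:,:,::-1]);return im
def tri(p,q):
    (o1,d1),(o2,d2)=p,q
    A=np.stack([d1,-d2],1);s=np.linalg.lstsq(A,o2-o1,rcond=None)[0]
    a=o1+d1*s[0];b=o2+d2*s[1];return (a+b)/2,np.linalg.norm(a-b)
E
python3 - <<'E'
from h import *
np.set_printoptions(precision=4,suppress=True)
print(read_state())
for c in("scene","top"):
    save(c,c+"0.png")
    o,d=ray(c,(320,240));print(c,o,d)
    for n in("stand","bay","bin","bin_base","bin_center","bar_hinge","bar_end","staple_eye","pin","holder","pump","tablets","cup","beaker","tape","plasters","penlight","thermometer"):
        r=tip_of(c,n)[:2];print(n,[(np.round(x["at"],1),round(x["score"],2)) for x in r])
E
```

```text
pics
{'time': 0.0, 'q': array([-1.3369,  0.2648,  1.6054, -0.    ,  1.2737, -0.0369]), 'joint_vel': array([-0.0015,  0.0004,  0.0011,  0.    ,  0.0024, -0.0001]), 'joint_torque': array([ -0.0021, -51.5118, -36.7308,  -0.0004,   0.0127,   0.    ]), 'tool_pos': array([ 0.1804, -0.6498,  0.3025]), 'tcp_rot': array([-3.1106, -0.4238,  0.0004]), 'wrist_force': array([-0.4099,  0.635 ,  0.0815]), 'torque': array([-0.0122,  0.0322, -0.0331]), 'grip_force': 0.0, 'width': 1.0012565794357366}
scene [ 1.0336 -0.5162  0.7026] [-0.512   0.5513 -0.6588]
stand [(array([270. , 305.8]), 0.9)]
bay [(array([294.2, 262.8]), 0.85)]
bin [(array([192.7, 378.8]), 0.69)]
bin_base [(array([184.7, 350.5]), 0.73)]
bin_center []
bar_hinge [(array([257.1, 311.3]), 0.62)]
bar_end [(array([267.3, 392.5]), 0.56)]
staple_eye [(array([210.6, 272.2]), 0.62)]
pin [(array([381.8, 169.3]), 0.72)]
holder [(array([369.6, 148.5]), 0.76)]
pump [(array([200.2, 476.8]), 0.55)]
tablets [(array([148.7, 388.3]), 0.87), (array([191.8, 290.6]), 0.52)]
cup [(array([339.4, 371.9]), 0.84)]
beaker [(array([383.1, 345.6]), 0.87)]
tape [(
[... 223 characters left out ...]
y [(array([254.1, 358.8]), 0.97)]
bin [(array([243.5, 209. ]), 0.82)]
bin_base [(array([247. , 242.4]), 0.67)]
bin_center []
bar_hinge [(array([208.5, 341.3]), 0.77), (array([241.9, 208.8]), 0.2)]
bar_end [(array([153.5, 307. ]), 0.75)]
staple_eye [(array([282.8, 319.3]), 0.66)]
pin [(array([243.7, 467.5]), 0.67)]
holder [(array([261.1, 473.5]), 0.88)]
pump [(array([266.7, 472.6]), 0.67), (array([158. , 152.2]), 0.59)]
tablets [(array([277.7, 131. ]), 0.67)]
cup [(array([157.9, 331.9]), 0.91)]
beaker [(array([149.5, 378.5]), 0.86)]
tape [(array([302.6, 272.4]), 0.84)]
plasters [(array([330. , 438.6]), 0.81)]
penlight [(array([281.7, 478.9]), 0.43)]
thermometer [(array([261.8, 472. ]), 0.45)]
```

View pics/scene0.png

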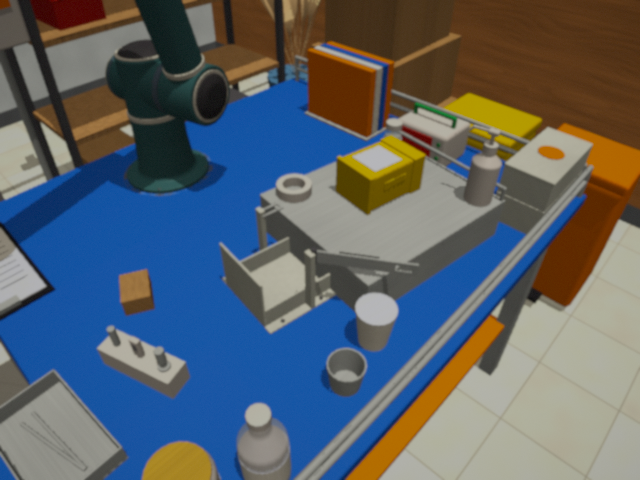

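View pics/top0.png

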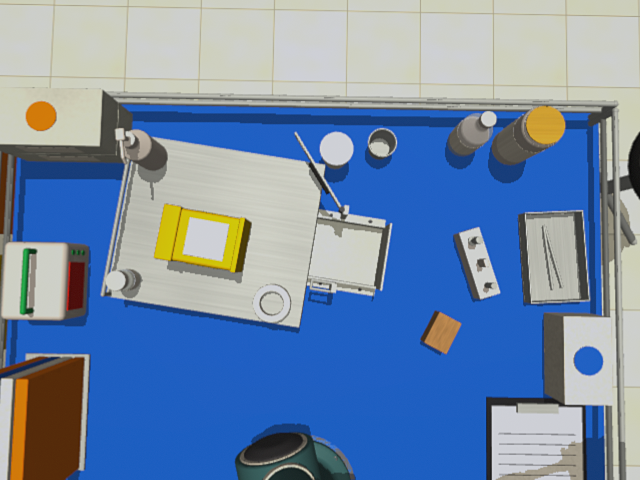

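The scene view shows the bin lying on the shelf with its base towards the bracket and the bar open towards +y/+x. The pin, with its collar, is at the holder's +x end, at about (160,352) in scene and (474,240) in top. Next I fit the stand and bin poses.

```bash
cat > fit.py <<'E'
from h import *
from scipy.optimize import least_squares, minimize
np.set_printoptions(precision=4,suppress=True)
def T(p,P):
    P=np.atleast_2d(np.array(P,float));c,s=np.cos(p[2]),np.sin(p[2])
    return np.stack([p[0]+c*P[:,0]-s*P[:,1],p[1]+s*P[:,0]+c*P[:,1],P[:,2]],1)
def binbox(p): return T(p,[[x,y,z] for x in(-.0525,.0525) for y in(-.08,.08) for z in(.095,.183)])
def iou_fit(p0,boxf,obs):
    def f(p):
        e=0
        for c,m in obs:
            h=cv2.convexHull(proj(c,boxf(p)).astype(np.float32)).astype(np.float32)
            k=np.zeros((480,640),np.uint8);cv2.fillConvexPoly(k,np.round(h*16).astype(np.int32),255,cv2.LINE_AA,4)
            e+=np.abs(k/255.-m).sum()/m.sum()
        return e
    s=np.array([[0,0,0],[.02,0,0],[0,.02,0],[0,0,.1]]);r=minimize(f,p0,method="Nelder-Mead",options=dict(initial_simplex=np.array(p0)+s,xatol=2e-4,fatol=1e-4));return r.x,r.fun
E
python3 - <<'E'
from fit import *
K=[("top",(359,254),(0,-.106,.003)),("top",(341.3,208.5),(.078,-.047,.125)),("top",(298,328),(-.17,0,.095)),("top",(138,137),(.17,.393,.129)),("top",(319.3,282.8),(-.078,-.0295,.125)),
("scene",(262.8,294),(0,-.106,.003)),("scene",(311.3,257),(.078,-.047,.125)),("scene",(272.2,210.6),(-.078,-.0295,.125)),("scene",(261,196),(-.17,0,.095))]
def res(p): return np.concatenate([(proj(c,T(p,X))[0]-px) for c,px,X in K])
r=least_squares(res,[.45,-.05,0],loss="soft_l1",f_scale=2);p=r.x
print("stand",p);print(res(p).reshape(-1,2))
obs=[]
for c in("top","scene"):
    read_camera(c);d=cut_out(c,"bin");print(c,d[0]["extent"],d[0]["score"]);obs.append((c,d[0]["region"].astype(float)))
b0=onz("top",(209,243),.14);b,e=iou_fit([b0[0],b0[1],p[2]],binbox,obs);print("bin",b,e)
c,s=np.cos(p[2]),np.sin(p[2]);d=b[:2]-p[:2];print("bin in stand",c*d[0]+s*d[1],-s*d[0]+c*d[1],b[2]-p[2])
print("bar end",onz("top",(307,153.5),.125), tri(ray("top",(307,153.5)),ray("scene",(392.5,267.3))))
print("pin",tri(ray("top",(467.5,243.7)),ray("scene",(169.3,381.8))))
for n,px,z in(("pump",(152,158),0.095),("tab",(131,278),.095),("tape",(272,302.6),.095),("cup",(332,158),0),("beaker",(378.5,149.5),0),("plast",(438.6,330),0),("holder",(473.5,261),0)):print(n,onz("top",px,z))
# overlay
for c in("top","scene"):
    im=cv2.imread("pics/%s0.png"%c)
    P=[(-.17,0,.095),(.17,0,.095),(.17,.4,.095),(-.17,.4,.095)]
    cv2.polylines(im,[np.round(proj(c,T(p,P))).astype(int)],True,(0,0,255),1)
    cv2.polylines(im,[np.round(proj(c,T(p,[(-.065,0,.003),(.065,0,.003),(.065,-.15,.003),(-.065,-.15,.003)]))).astype(int)],True,(255,0,255),1)
    B=binbox(b)
    for I in((0,2,6,4),(1,3,7,5)):cv2.polylines(im,[np.round(proj(c,B[list(I)])).astype(int)],True,(0,255,0),1)
    for X in((-.078,-.0295,.125),(.078,-.047,.125)):cv2.circle(im,tuple(int(v) for v in proj(c,T(p,X))[0]),2,(255,0,0),-1)
    cv2.imwrite("pics/ov_%s.png"%c,im)
a=cv2.resize(cv2.imread("pics/ov_top.png")[100:350,90:410],None,fx=1.6,fy=1.6);b=cv2.resize(cv2.imread("pics/ov_scene.png")[120:320,200:520],(512,320))
w=np.zeros((600,800,3),np.uint8);w[:300,:384]=cv2.resize(a,(384,300));
im=np.hstack([cv2.resize(cv2.imread("pics/ov_top.png")[90:350,90:410],(400,325)),cv2.resize(cv2.imread("pics/ov_scene.png")[110:370,200:520],(400,325))]);cv2.imwrite("pics/ov.png",im)
E
```

```text
stand [ 0.5347 -0.0147 -0.1534]
[[  0.6499  -0.1185]
 [  1.4566   0.5057]
 [  0.9908  -2.0475]
 [ -2.8116 -10.0113]
 [  1.6984   1.6127]
 [  1.444   -1.1099]
 [  1.1905  -0.7915]
 [ -1.0767  -1.5875]
 [ -1.4051  -1.8339]]
top [153.8, 205.2, 252.8, 273.6] 0.85
scene [333.2, 136.8, 425.2, 213.5] 0.91
bin [ 0.5399  0.1987 -0.1354] 0.21526435273993322
bin in stand -0.027466291827032883 0.2116214037678003 0.018040715749089414
bar end [0.7162 0.0008 0.125 ] (array([0.7188, 0.0024, 0.1213]), np.float64(0.004463954289835542))
pin (array([ 0.5479, -0.3631, -0.0022]), np.float64(0.0061102492845571095))
pump [0.7081 0.3241 0.095 ]
tab [0.4585 0.3574 0.095 ]
tape [0.4132 0.0675 0.095 ]
cup [ 0.7379 -0.0535  0.    ]
beaker [ 0.7596 -0.1603  0.    ]
plast [ 0.3504 -0.2994  0.    ]
holder [ 0.5069 -0.3786  0.    ]
```

View pics/ov.png

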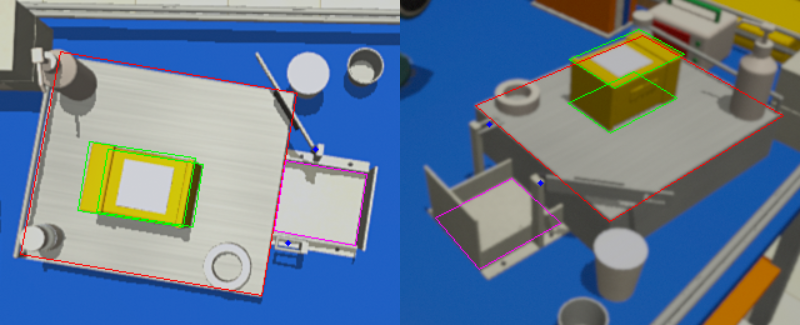

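```bash
cat >> fit.py <<'E'
S=np.array([.5347,-.0147,-.1534])
def plan(x,y,tipz,yaw=0.,frame=True,n=None):
    """to stand-frame x,y (mm) with fingertips at tipz (mm); yaw = heading of tool y rel. to stand x"""
    s=read_state();R=Ro.from_rotvec(s["tcp_rot"]);W=T(S,[x/1e3,y/1e3,tipz/1e3])[0] if frame else np.array([x,y,tipz])/1e3
    nl=nose_length() if callable(nose_length) else nose_length
    W[2]+=nl;h=S[2]+yaw;c,sn=np.cos(h),np.sin(h)
    Rt=Ro.from_matrix(np.array([[-sn,c,0],[c,sn,0],[0,0,-1.]]).T if 0 else np.stack([np.cross([c,sn,0],[0,0,-1.]),[c,sn,0],[0,0,-1.]],1))
    cand=[(R.inv()*Rt).as_rotvec(),(R.inv()*Rt*Ro.from_rotvec([0,0,np.pi])).as_rotvec()]
    d=R.inv().apply(W-s["tool_pos"])*1e3
    tp=s["tool_pos"];c,sn=np.cos(S[2]),np.sin(S[2]);e=tp[:2]-S[:2]
    print("now stand xy",np.round([1e3*(c*e[0]+sn*e[1]),1e3*(-sn*e[0]+c*e[1])],1),"tipz",round(1e3*(tp[2]-nl),1),"q",np.round(s["q"],2),"t",round(s["time"],2),"F",np.round(s["wrist_force"],1),"w",round(s["width"],2))
    print(" shift(tool, before turn)",np.round(d,1)," turns",np.round(cand[0],3),np.round(cand[1],3)," toolaxes x",np.round(R.as_matrix()[:,0],2),"y",np.round(R.as_matrix()[:,1],2))
def binpose(p0=None,cams=("top","scene")):
    obs=[]
    for c in cams:
        im=read_camera(c);hs=cv2.cvtColor(im,cv2.COLOR_RGB2HSV);m=cv2.inRange(hs,(22,150,40),(33,255,255))
        d=cut_out(c,"bin");k=np.zeros_like(m);l,t,r,b=[int(v) for v in d[0]["extent"]];k[max(t-12,0):b+12,max(l-12,0):r+12]=1
        m=m*k;cs,_=cv2.findContours(m,cv2.RETR_EXTERNAL,cv2.CHAIN_APPROX_NONE);h=cv2.convexHull(np.vstack([q for q in cs if cv2.contourArea(q)>40]))
        k=np.zeros_like(m);cv2.fillConvexPoly(k,h,1);obs.append((c,k.astype(float)))
        print(c,cv2.boundingRect(h),d[0]["extent"])
    b,e=iou_fit(p0,binbox,obs);c,s=np.cos(S[2]),np.sin(S[2]);d=b[:2]-S[:2]
    print("bin stand xy mm",np.round([1e3*(c*d[0]+s*d[1]),1e3*(-s*d[0]+c*d[1])],1),"yaw rel",round(b[2]-S[2],3),"err",e);return b,obs
E
python3 - <<'E'
from fit import *
print(nose_length() if callable(nose_length) else nose_length)
b,o=binpose([.54,.2,-.15])
for x in o:
    q,e=iou_fit(b,binbox,[x]);print(x[0],q,e)
B=binbox(b)
im=[]
for c,(l,t) in(("top",(140,180)),("scene",(310,120))):
    a=cv2.resize(read_camera(c)[t:t+110,l:l+130,::-1],None,fx=3,fy=3)
    for I in((0,2,6,4),(1,3,7,5)):cv2.polylines(a,[np.round((proj(c,B[list(I)])-[l,t]+.5)*3).astype(int)],True,(0,0,255),1)
    im.append(a)
cv2.imwrite("pics/bin1.png",np.hstack(im))
plan(0,-300,250,-np.pi/2); plan(-130,200,200,-np.pi/2)
E
```

```text
0.0726
top (154, 204, 97, 69) [152.0, 205.3, 251.5, 274.2]
scene (336, 136, 89, 78) [336.2, 136.4, 424.8, 215.5]
bin stand xy mm [-28.4 215.3] yaw rel 0.005 err 0.19618936717151314
top [ 0.5385  0.1957 -0.1561] 0.08405659930907199
scene [ 0.5388  0.2017 -0.0279] 0.09336552108985478
now stand xy [-252.9 -682.3] tipz 231.3 q [-1.34  0.26  1.6   0.    1.27 -0.04] t 2.4 F [ 0.3 -0.6 -0.3] w 1.0
 shift(tool, before turn) [ 387.8 -244.4  -18.7]  turns [-0.     0.     0.424] [-0.    -0.    -2.717]  toolaxes x [0.96 0.27 0.  ] y [ 0.27 -0.96 -0.  ]
now stand xy [-252.9 -682.3] tipz 231.3 q [-1.34  0.26  1.6   0.    1.27 -0.04] t 2.4 F [ 0.3 -0.6 -0.3] w 1.0
 shift(tool, before turn) [ 475.1 -753.6   31.3]  turns [-0.     0.     0.424] [-0.    -0.    -2.717]  toolaxes x [0.96 0.27 0.  ] y [ 0.27 -0.96 -0.  ]
```

View pics/bin1.png

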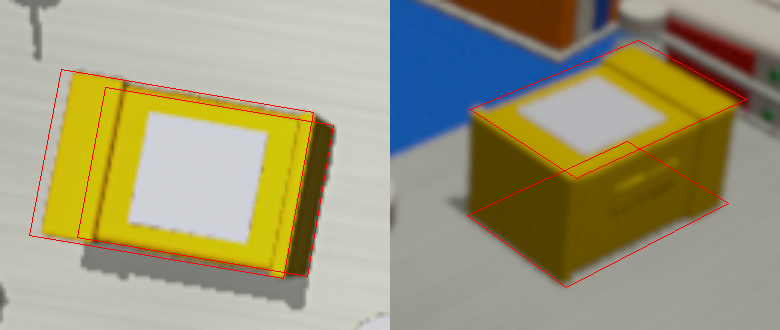

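The box outline matches the bin in the top picture: bin at stand x≈-28, y≈213, aligned within about 0.02 rad. Next I move to its -x side.

Emit:
{"api": "step_arm", "payload": {"targets": [[[0,0,0.085],[0,0,0],85],[[0,0,0.085],[0,0,0],85],[[0,0,0.085],[0,0,0],85],[[0,0,0.085],[0,0,0],85],[[0,0,0.084],[0,0,0],85]]}}

```text
time: 2.82
tool_pos: [0.1806, -0.6504, 0.3039]
tcp_rot: [-3.132, 0.247, 0.0]
wrist_force: [-0.0, -0.5, 0.2]
width: 0.994
grip_force: 0.0
```

Emit:
{"api": "step_arm", "payload": {"targets": [[[0,0,0],[21,-32,0],85],[[0,0,0],[21,-32,0],85],[[0,0,0],[21,-32,0],85],[[0,0,0],[21,-32,0],85],[[0,0,0],[21,-32,0],85]]}}

```text
time: 3.23
tool_pos: [0.3095, -0.507, 0.304]
tcp_rot: [3.132, -0.242, 0.0]
wrist_force: [0.1, -0.3, 0.1]
width: 0.995
grip_force: 0.0
```

Emit:
{"api": "step_arm", "payload": {"targets": [[[0,0,0],[21,-32,0],85],[[0,0,0],[21,-32,0],85],[[0,0,0],[21,-32,0],85],[[0,0,0],[21,-32,0],85],[[0,0,0],[21,-32,0],85]]}}

```text
time: 3.65
tool_pos: [0.4379, -0.3646, 0.3042]
tcp_rot: [3.132, -0.241, 0.001]
wrist_force: [-0.2, -1.0, 0.2]
width: 0.996
grip_force: 0.0
```

Emit:
{"api": "step_arm", "payload": {"targets": [[[0,0,0],[21,-32,0],85],[[0,0,0],[21,-32,0],85],[[0,0,0],[-9,-39,0],85],[[0,0,0],[-9,-39,0],85],[[0,0,0],[-9,-39,0],85]]}}

```text
time: 4.07
tool_pos: [0.4795, -0.1878, 0.3037]
tcp_rot: [-3.132, 0.24, 0.0]
wrist_force: [1.6, 1.2, -0.5]
width: 0.995
grip_force: 0.0
```

Emit:
{"api": "step_arm", "payload": {"targets": [[[0,0,0],[-9,-39,0],85],[[0,0,0],[-9,-39,0],85],[[0,0,0],[-9,-39,0],85],[[0,0,0],[-9,-39,0],85],[[0,0,0],[-9,-39,0],85]]}}

```text
time: 4.48
tool_pos: [0.4641, 0.0118, 0.3043]
tcp_rot: [-3.132, 0.241, -0.002]
wrist_force: [0.4, -0.1, 0.4]
width: 0.991
grip_force: 0.0
```

Emit:
{"api": "step_arm", "payload": {"targets": [[[0,0,0],[-9,-39,0],85],[[0,0,0],[-9,-39,0],85],[[0,0,0],[-9,-39,0],85],[[0,0,0],[-9,-39,0],85],[[0,0,0],[0,0,0],85]]}}

```text
time: 4.9
tool_pos: [0.4519, 0.1757, 0.3044]
tcp_rot: [-3.129, 0.231, -0.001]
wrist_force: [0.8, -1.2, -0.5]
width: 0.995
grip_force: 0.0
```

Run:
```python
from fit import *
plan(-125,213,118,-np.pi/2)
```

```text
now stand xy [-110.9  175.5] tipz 231.8 q [ 0.32 -0.1   2.    0.    1.24  2.03] t 4.9 F [ 0.8 -1.2 -0.5] w 1.0
 shift(tool, before turn) [-13.9 -37.2 113.9]  turns [-0.004 -0.     0.006] [ 0.    -0.006 -3.135]  toolaxes x [ 0.99 -0.15  0.  ] y [-0.15 -0.99 -0.  ]
```

Emit:
{"api": "step_arm", "payload": {"targets": [[[0,0,0],[-14,-37,0],85],[[0,0,0],[0,0,38],85],[[0,0,0],[0,0,38],85],[[0,0,0],[0,0,38],85],[[0,0,0],[20,0,0],85]]}}

```text
time: 5.32
tool_pos: [0.4539, 0.2023, 0.1789]
tcp_rot: [3.123, -0.236, -0.032]
wrist_force: [-3.5, -1.9, -2.2]
width: 0.997
grip_force: 0.0
```

Emit:
{"api": "step_arm", "payload": {"targets": [[[0,0,0],[7,0,0],85],[[0,0,0],[6,0,0],85],[[0,0,0],[6,0,0],85],[[0,0,0],[6,0,0],85],[[0,0,0],[5,0,0],85]]}}

```text
time: 5.73
tool_pos: [0.4959, 0.201, 0.1918]
tcp_rot: [-3.131, 0.241, -0.005]
wrist_force: [-1.8, 0.8, -0.0]
width: 0.996
grip_force: 0.0
```

Emit:
{"api": "step_arm", "payload": {"targets": [[[0,0,0],[4,0,0],85],[[0,0,0],[3,0,0],85],[[0,0,0],[2,0,0],85],[[0,0,0],[0,0,0],85]]}}

```text
time: 6.07
tool_pos: [0.5036, 0.1993, 0.1902]
tcp_rot: [-3.132, 0.241, -0.002]
wrist_force: [0.9, 0.5, -0.3]
width: 0.996
grip_force: 0.0
```

Run:
```python
from fit import *
plan(-63,213,118,-np.pi/2)
b,o=binpose([.56,.2,-.15]);q,e=iou_fit(b,binbox,o[:1]);print(q,e)
a=cv2.resize(read_camera("top")[90:350,90:410,::-1],None,fx=2,fy=2)
cv2.imwrite("pics/side.png",a)
```

```text
now stand xy [-63.4 206.8] tipz 117.6 q [ 0.33  0.11  2.   -0.    1.02  2.06] t 6.07 F [ 0.9  0.5 -0.3] w 1.0
 shift(tool, before turn) [ 0.4 -6.2 -0.4]  turns [-0.    -0.001  0.   ] [ 0.002 -0.001 -3.142]  toolaxes x [ 0.99 -0.15  0.  ] y [-0.15 -0.99 -0.  ]
top (164, 188, 89, 68) [164.0, 186.7, 253.8, 256.5]
scene (346, 141, 91, 80) [340.9, 141.2, 437.2, 220.5]
bin stand xy mm [  1.3 216. ] yaw rel 0.013 err 0.46152464889279365
[ 0.5698  0.191  -0.1542] 0.37428243744906886
```

View pics/side.png

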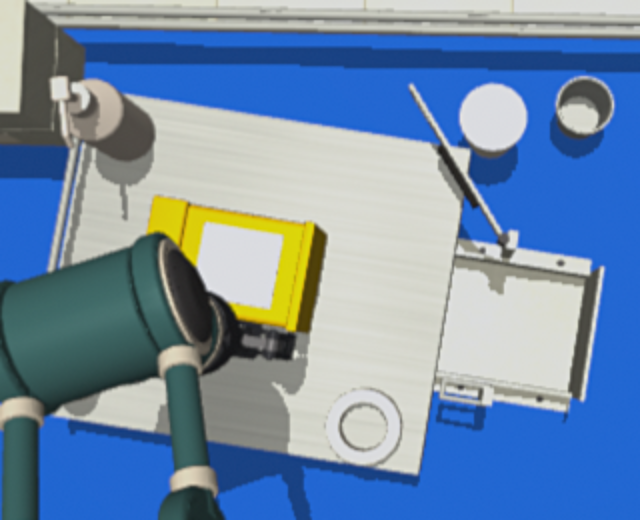

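The bin is now close to the stand's centreline and aligned. Next I go behind the lid.

Emit:
{"api": "step_arm", "payload": {"targets": [[[0,0,0],[-20,0,0],60],[[0,0,0],[0,0,-35],60],[[0,0,0],[0,0,-35],60],[[0,0,0],[0,0,-35],60],[[0,0,-0.121],[0,0,0],60]]}}

```text
time: 6.73
tool_pos: [0.4866, 0.2038, 0.3034]
tcp_rot: [-3.136, 0.049, -0.02]
wrist_force: [0.9, -0.0, 0.7]
width: 0.699
grip_force: 0.0
```

Emit:
{"api": "step_arm", "payload": {"targets": [[[0,0,-0.121],[0,0,0],60],[[0,0,-0.121],[0,0,0],60],[[0,0,-0.121],[0,0,0],60],[[0,0,-0.121],[0,0,0],60],[[0,0,-0.121],[0,0,0],60]]}}

```text
time: 7.15
tool_pos: [0.4831, 0.2024, 0.295]
tcp_rot: [3.011, 0.897, 0.001]
wrist_force: [0.4, 0.1, -0.2]
width: 0.701
grip_force: 0.0
```

Emit:
{"api": "step_arm", "payload": {"targets": [[[0,0,-0.121],[0,0,0],60],[[0,0,-0.121],[0,0,0],60],[[0,0,-0.121],[0,0,0],60],[[0,0,-0.121],[0,0,0],60],[[0,0,-0.121],[0,0,0],60]]}}

```text
time: 7.57
tool_pos: [0.4831, 0.2024, 0.2949]
tcp_rot: [2.607, 1.753, 0.0]
wrist_force: [0.4, -0.2, 0.1]
width: 0.705
grip_force: 0.0
```

Emit:
{"api": "step_arm", "payload": {"targets": [[[0,0,-0.121],[0,0,0],60],[[0,0,-0.118],[0,0,0],60],[[0,0,0],[31,21,0],60],[[0,0,0],[31,21,0],60],[[0,0,0],[31,21,0],60]]}}

```text
time: 7.98
tool_pos: [0.5603, 0.2853, 0.2951]
tcp_rot: [2.386, 2.043, 0.001]
wrist_force: [0.5, -0.5, 1.6]
width: 0.704
grip_force: 0.0
```

Emit:
{"api": "step_arm", "payload": {"targets": [[[0,0,0],[31,20,0],60],[[0,0,0],[0,0,0],60]]}}

```text
time: 8.15
tool_pos: [0.5875, 0.3164, 0.2933]
tcp_rot: [-2.383, -2.046, -0.004]
wrist_force: [0.0, -0.8, -0.2]
width: 0.699
grip_force: 0.0
```

Run:
```python
from fit import *
plan(0,332,135,0)
b,o=binpose([.56,.2,-.15]);q,e=iou_fit(b,binbox,o[:1]);print(q,e)
```

```text
now stand xy [  1.6 335.3] tipz 220.7 q [0.46 0.25 1.64 0.   1.25 0.61] t 8.15 F [ 0.  -0.8 -0.2] w 0.7
 shift(tool, before turn) [-3.5 -1.7 85.7]  turns [ 0.001 -0.002  0.001] [ 0.004  0.002 -3.14 ]  toolaxes x [0.15 0.99 0.  ] y [ 0.99 -0.15  0.  ]
top (157, 188, 96, 68) [156.3, 189.9, 254.1, 257.4]
scene (346, 141, 91, 80) [341.4, 141.9, 438.0, 223.1]
bin stand xy mm [  2.4 215.5] yaw rel 0.022 err 0.1892577911750971
[ 0.5696  0.1916 -0.1438] 0.08298527331724768
```

Emit:
{"api": "step_arm", "payload": {"targets": [[[0,0,0],[0,-1,29],60],[[0,0,0],[0,-1,29],60],[[0,0,0],[0,0,28],60],[[0,0,0],[-20,0,0],60],[[0,0,0],[-10,0,0],60]]}}

```text
time: 8.77
tool_pos: [0.5751, 0.2806, 0.2065]
tcp_rot: [-2.385, -2.043, 0.008]
wrist_force: [-0.7, 1.5, -0.3]
width: 0.7
grip_force: 0.0
```

Emit:
{"api": "step_arm", "payload": {"targets": [[[0,0,0],[-7,0,0],60],[[0,0,0],[-8,0,0],60],[[0,0,0],[-8,0,0],60],[[0,0,0],[-8,0,0],60],[[0,0,0],[-8,0,0],60]]}}

```text
time: 9.18
tool_pos: [0.5724, 0.2441, 0.2106]
tcp_rot: [2.385, 2.043, 0.005]
wrist_force: [-0.3, 2.0, 1.8]
width: 0.703
grip_force: 0.0
```

Emit:
{"api": "step_arm", "payload": {"targets": [[[0,0,0],[-8,0,0],60],[[0,0,0],[-8,0,0],60],[[0,0,0],[-8,0,0],60],[[0,0,0],[-8,0,0],60],[[0,0,0],[-8,0,0],60]]}}

```text
time: 9.6
tool_pos: [0.5654, 0.204, 0.2088]
tcp_rot: [-2.386, -2.044, 0.0]
wrist_force: [0.7, 1.4, 0.6]
width: 0.705
grip_force: 0.0
```

Emit:
{"api": "step_arm", "payload": {"targets": [[[0,0,0],[-8,0,0],60],[[0,0,0],[-8,0,0],60],[[0,0,0],[-8,0,0],60],[[0,0,0],[-8,0,0],60],[[0,0,0],[-8,0,0],60]]}}

```text
time: 10.02
tool_pos: [0.5592, 0.1644, 0.2088]
tcp_rot: [-2.386, -2.044, 0.0]
wrist_force: [-0.7, 1.9, 1.1]
width: 0.702
grip_force: 0.0
```

Run:
```python
from fit import *
plan(0,100,135,0)
b,o=binpose([.56,.08,-.15]);q,e=iou_fit(b,binbox,o[:1]);print(q,e)
a=[cv2.resize(read_camera("top")[90:350,90:410,::-1],(400,325)),cv2.resize(read_camera("scene")[110:370,200:520,::-1],(400,325))]
cv2.imwrite("pics/push.png",np.hstack(a))
```

```text
now stand xy [ -3.1 180.8] tipz 136.2 q [ 0.24  0.17  1.9  -0.    1.07  0.4 ] t 10.02 F [-0.7  1.9  1.1] w 0.7
 shift(tool, before turn) [-80.8   3.2   1.2]  turns [-0.     0.    -0.001] [0.    0.    3.141]  toolaxes x [ 0.15  0.99 -0.  ] y [ 0.99 -0.15 -0.  ]
top (223, 199, 90, 67) [223.4, 200.2, 313.0, 267.1]
scene (296, 161, 98, 87) [293.6, 161.4, 394.4, 247.9]
bin stand xy mm [ 4.4 88.8] yaw rel 0.033 err 0.18272869180211837
[ 0.5518  0.0679 -0.1507] 0.08452933566699643
```

View pics/push.png

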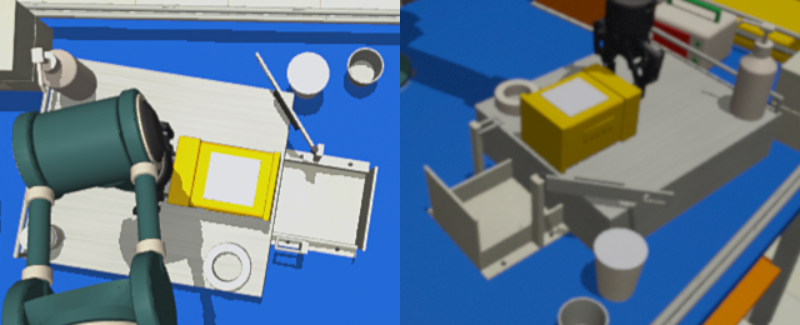

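Emit:
{"api": "step_arm", "payload": {"targets": [[[0,0,0],[-8,-0.9,0],60],[[0,0,0],[-8,-0.9,0],60],[[0,0,0],[-8,-0.9,0],60],[[0,0,0],[-8,-0.9,0],60],[[0,0,0],[-8,-0.9,0],60]]}}

```text
time: 10.73
tool_pos: [0.5486, 0.1256, 0.209]
tcp_rot: [2.386, 2.044, 0.0]
wrist_force: [0.1, 2.6, -0.7]
width: 0.706
grip_force: 0.0
```

Run:
```python
from fit import *
plan(0,100,135,0)
b,o=binpose([.56,.04,-.15]);q,e=iou_fit(b,binbox,o[:1]);d=q[:2]-S[:2];print(q,e,"x",.988*d[0]-.153*d[1])
```

```text
now stand xy [ -7.7 140.8] tipz 136.4 q [0.18 0.13 1.94 0.   1.07 0.33] t 10.73 F [ 0.1  2.6 -0.7] w 0.71
 shift(tool, before turn) [-40.8   7.7   1.4]  turns [ 0.    -0.    -0.001] [-0.    -0.     3.141]  toolaxes x [0.15 0.99 0.  ] y [ 0.99 -0.15  0.  ]
top (246, 205, 88, 67) [247.9, 206.1, 331.1, 273.7]
scene (277, 167, 100, 83) [275.6, 164.4, 375.9, 249.9]
bin stand xy mm [-0.3 48.4] yaw rel 0.021 err 0.18491426016285212
[ 0.5418  0.0317 -0.1447] 0.0823998091196496 x -0.000100580241481644
```

Emit:
{"api": "step_arm", "payload": {"targets": [[[0,0,0],[-6,-0.2,0],60],[[0,0,0],[-6,-0.2,0],60],[[0,0,0],[-6,-0.2,0],60],[[0,0,0],[-6,0,0],60],[[0,0,0],[-6,0,0],60]]}}

```text
time: 11.35
tool_pos: [0.5438, 0.0965, 0.2092]
tcp_rot: [2.386, 2.044, 0.001]
wrist_force: [1.4, 2.1, 2.7]
width: 0.699
grip_force: 0.0
```

Emit:
{"api": "step_arm", "payload": {"targets": [[[0,0,0],[-5,0,0],60],[[0,0,0],[-5,0,0],60],[[0,0,0],[-5,0,0],60],[[0,0,0],[-5,0,0],60],[[0,0,0],[0,0,0],60]]}}

```text
time: 11.77
tool_pos: [0.5409, 0.0763, 0.2094]
tcp_rot: [2.385, 2.043, 0.001]
wrist_force: [1.1, 2.2, 2.2]
width: 0.702
grip_force: 0.0
```

Run:
```python
from fit import *
plan(0,100,135,0)
a=[cv2.resize(read_camera("top")[90:350,90:410,::-1],(400,325)),cv2.resize(read_camera("scene")[110:370,200:520,::-1],(400,325))]
cv2.imwrite("pics/tip.png",np.hstack(a))
```

```text
now stand xy [-7.8 90.9] tipz 136.8 q [ 0.09  0.1   1.98 -0.    1.06  0.25] t 11.77 F [1.1 2.2 2.2] w 0.7
 shift(tool, before turn) [9.2 7.8 1.8]  turns [ 0.001  0.    -0.001] [ 0.    -0.002  3.141]  toolaxes x [ 0.15  0.99 -0.  ] y [ 0.99 -0.15  0.  ]
```

View pics/tip.png

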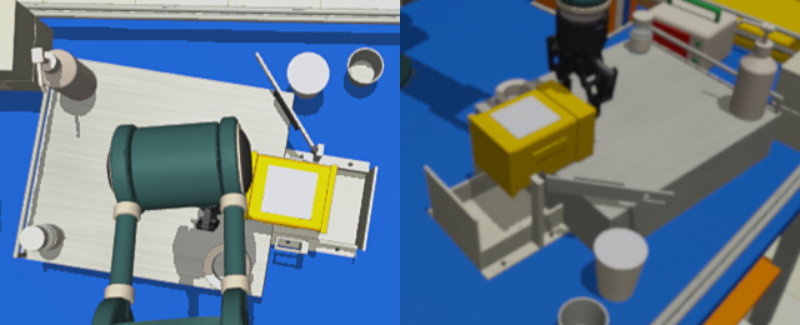

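The bin is half over the edge, centred between the posts, and just about to tip. I continue.

Emit:
{"api": "step_arm", "payload": {"targets": [[[0,0,0],[-5,0,0],60],[[0,0,0],[-5,0,0],60],[[0,0,0],[-5,0,0],60],[[0,0,0],[-4,0,0],60],[[0,0,0],[0,0,0],60]]}}

```text
time: 12.28
tool_pos: [0.5383, 0.0583, 0.2098]
tcp_rot: [2.385, 2.043, 0.003]
wrist_force: [1.2, 3.7, 6.7]
width: 0.702
grip_force: 0.5
```

Run:
```python
from fit import *
plan(0,70,135,0)
a=[cv2.resize(read_camera("top")[90:350,90:410,::-1],(400,325)),cv2.resize(read_camera("scene")[110:370,200:520,::-1],(400,325))]
cv2.imwrite("pics/tip2.png",np.hstack(a))
```

```text
now stand xy [-7.6 72.7] tipz 137.2 q [0.06 0.09 1.99 0.   1.06 0.22] t 12.28 F [1.2 3.7 6.7] w 0.7
 shift(tool, before turn) [-2.7  7.6  2.2]  turns [ 0.002 -0.001 -0.001] [-0.001 -0.003  3.141]  toolaxes x [0.15 0.99 0.  ] y [ 0.99 -0.15  0.  ]
```

View pics/tip2.png

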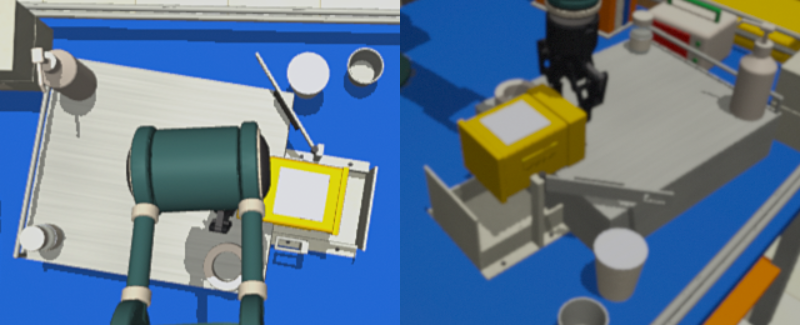

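The bin has tilted until its lid corner caught under the gripper body (Fz +6.7). Raising the tool should let it finish tipping.

Emit:
{"api": "step_arm", "payload": {"targets": [[[0,0,0],[1,0,-8],60],[[0,0,0],[0,0,-8],60],[[0,0,0],[0,0,-8],60],[[0,0,0],[0,0,-8],60],[[0,0,0],[0,0,-8],60]]}}

```text
time: 12.8
tool_pos: [0.5377, 0.0592, 0.2497]
tcp_rot: [2.386, 2.044, -0.001]
wrist_force: [0.1, -0.2, 0.5]
width: 0.704
grip_force: 0.0
```

Run:
```python
from fit import *
plan(0,70,135,0)
a=[cv2.resize(read_camera("top")[90:350,90:410,::-1],(400,325)),cv2.resize(read_camera("scene")[110:370,200:520,::-1],(400,325))]
cv2.imwrite("pics/tip3.png",np.hstack(a))
for c in("top","scene"):
    for n in("bin_base","bin"):print(c,n,[(np.round(x["at"]),round(x["score"],2)) for x in tip_of(c,n)[:1]],[np.round(x["extent"]) for x in look_for(c,n)[:1]])
```

```text
now stand xy [-8.3 73.5] tipz 177.1 q [ 0.06  0.05  1.95 -0.    1.14  0.22] t 12.8 F [ 0.1 -0.2  0.5] w 0.7
 shift(tool, before turn) [-3.5  8.3 42.1]  turns [-0.     0.    -0.001] [0.001 0.    3.141]  toolaxes x [ 0.15  0.99 -0.  ] y [ 0.99 -0.15 -0.  ]
top bin_base [] [array([335., 224., 383., 280.])]
top bin [(array([255., 335.]), 0.61)] [array([335., 226., 386., 284.])]
scene bin_base [] [array([226., 205., 301., 309.])]
scene bin [(array([248., 282.]), 0.86)] [array([227., 208., 303., 306.])]
```

View pics/tip3.png

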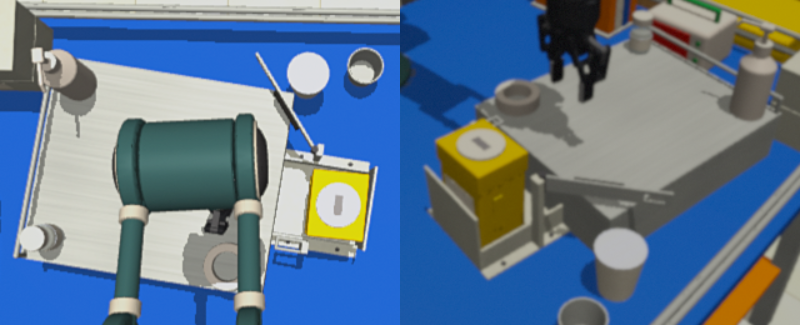

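The bin stands upright in the bracket near the back panel. Next I check it numerically and plan the sweep that shuts the bar.

Emit:
{"api": "step_arm", "payload": {"targets": [[[0,0,0],[-13,33,0],0],[[0,0,0],[-13,33,0],0],[[0,0,0],[-13,33,0],0],[[0,0,0],[-13,33,0],0],[[0,0,0],[-13,33,0],0]]}}

```text
time: 13.72
tool_pos: [0.6921, -0.0311, 0.2484]
tcp_rot: [-2.385, -2.044, 0.001]
wrist_force: [0.1, 0.8, -0.1]
width: 0.008
grip_force: 0.0
```

Emit:
{"api": "step_arm", "payload": {"targets": [[[0,0,0],[-14,32,0],0],[[0,0,0],[0,0,0],0]]}}

```text
time: 13.88
tool_pos: [0.7246, -0.0527, 0.2473]
tcp_rot: [2.386, 2.039, 0.001]
wrist_force: [-0.1, -0.4, 0.2]
width: 0.002
grip_force: 0.0
```

```bash
cat >> fit.py <<'E'
def upbox(p): return T(p,[[x,y,z] for x in(-.0525,.0525) for y in(-.044,.044) for z in(.003,.163)])
def barang(cams=("top","scene")):
    r={}
    for c in cams:
        read_camera(c);d=tip_of(c,"bar_end")
        if d: r[c]=ray(c,d[0]["at"][::-1]);print(c,np.round(d[0]["at"]),round(d[0]["score"],2))
    for c,(o,d) in r.items():
        W=o+d*(.125-o[2])/d[2];e=W[:2]-S[:2];cc,s=np.cos(S[2]),np.sin(S[2]);X=np.array([cc*e[0]+s*e[1],-s*e[0]+cc*e[1]])-[.078,-.047]
        print(c,"bar end rel hinge",np.round(X*1e3,1),"r",round(np.hypot(*X)*1e3),"ang",round(np.arctan2(X[1],-X[0])-.015,3))
E
python3 - <<'E'
from fit import *
print(nose_length() if callable(nose_length) else nose_length)
plan(189,-6,118,0)
barang()
obs=[]
im=read_camera("top");m=cv2.inRange(cv2.cvtColor(im,cv2.COLOR_RGB2HSV),(22,150,40),(33,255,255));m[:, :325]=0;m[:200]=0;m[300:]=0;m[:,400:]=0
ys,xs=np.nonzero(m);r=cv2.minAreaRect(np.stack([xs,ys],1).astype(np.float32));print(r)
W=onz("top",r[0],.163);e=W[:2]-S[:2];print("bin top centre stand",.988*e[0]-.153*e[1],.153*e[0]+.988*e[1])
c=read_camera("scene");d=cut_out("scene","bin");q,e=iou_fit([*T(S,[0,-.1,0])[0][:2],S[2]],upbox,[("scene",d[0]["region"].astype(float))]);d=q[:2]-S[:2];print("scene fit",.988*d[0]-.153*d[1],.153*d[0]+.988*d[1],q[2]-S[2],e)
p=None;r=110
for i,t in enumerate(np.arange(2.5,-.06,-.1)):
    u=np.array([-np.cos(t),np.sin(t)]);n=np.array([np.sin(t),np.cos(t)]);h=14.5*abs(n[0])+11*abs(n[1])
    X=np.array([78,-47])+r*u+(2+h)*n
    print(round(t,2),np.round(X,1),"" if p is None else np.round((X-p)[::-1],1));p=X
E
```

```text
0.0726
now stand xy [193.4  -8.6] tipz 174.7 q [-0.11  0.39  1.54 -0.    1.21  0.05] t 13.88 F [-0.1 -0.4  0.2] w 0.0
 shift(tool, before turn) [ 2.7 -4.6 56.7]  turns [ 0.002  0.001 -0.003] [ 0.002 -0.004  3.138]  toolaxes x [ 0.16  0.99 -0.  ] y [ 0.99 -0.16  0.  ]
top [150. 310.] 0.62
scene [267. 391.] 0.81
top bar end rel hinge [107.3  86.4] r 138 ang 2.449
scene bar end rel hinge [103.3  88.6] r 136 ang 2.418
((378.6022033691406, 255.78102111816406), (10.086921691894531, 54.67570114135742), 6.581944942474365)
bin top centre stand -0.004047406189511878 -0.1282070014669923
scene fit -0.016639426803284244 -0.0887790764221708 -0.11167957284340821 0.2994663507919257
2.5 [177.8   3.2] 
2.4 [172.6  12.6] [ 9.4 -5.2]
2.3 [166.3  21.6] [ 9.  -6.2]
2.2 [159.1  30. ] [ 8.4 -7.2]
2.1 [150.9  37.8] [ 7.8 -8.2]
2.0 [141.7  44.8] [ 7.  -9.1]
1.9 [131.8  50.9] [ 6.1 -9.9]
1.8 [121.1  55.9] [  5.  -10.7]
1.7 [109.8  59.8] [  3.9 -11.3]
1.6 [98.  62.5] [  2.7 -11.8]
1.5 [87.4 63.9] [  1.5 -10.6]
1.4 [77.2 64.5] [  0.5 -10.2]
1.3 [66.8 64.1] [ -0.4 -10.4]
1.2 [56.3 62.6] [ -1.5 -10.5]
1.1 [45.9 60.1] [ -2.5 -10.5]
1.0 [35.5 56.4] [ -3.6 -10.3]
0.9 [25.4 51.7] [ -4.7 -10.1]
0.8 [15.8 45.9] [-5.8 -9.7]
0.7 [ 6.6 39. ] [-6.9 -9.2]
0.6 [-1.9 31. ] [-8.  -8.5]
0.5 [-9.6 22.1] [-8.9 -7.7]
0.4 [-16.4  12.2] [-9.9 -6.8]
0.3 [-22.1   1.6] [-10.7  -5.7]
0.2 [-26.7  -9.8] [-11.3  -4.6]
0.1 [-30.  -21.7] [-11.9  -3.3]
-0.0 [-32. -34.] [-12.3  -2. ]
```

Emit:
{"api": "step_arm", "payload": {"targets": [[[0,0,0],[0,0,19],0],[[0,0,0],[0,0,19],0],[[0,0,0],[0,0,18],0],[[0,0,0],[12,-15,0],0],[[0,0,0],[9,-5,0],0]]}}

```text
time: 14.65
tool_pos: [0.701, -0.0241, 0.191]
tcp_rot: [-2.383, -2.042, 0.005]
wrist_force: [0.0, -0.8, -0.3]
width: -0.002
grip_force: 0.4
```

Emit:
{"api": "step_arm", "payload": {"targets": [[[0,0,0],[9,-6,0],0],[[0,0,0],[8.5,-7,0],0],[[0,0,0],[8,-8,0],0],[[0,0,0],[7,-9,0],0],[[0,0,0],[6,-10,0],0]]}}

```text
time: 15.07
tool_pos: [0.6701, 0.0201, 0.1939]
tcp_rot: [2.384, 2.044, 0.002]
wrist_force: [0.9, -0.6, 0.6]
width: -0.001
grip_force: 0.4
```

Run:
```python
from fit import *
plan(132,51,118,0)
barang()
```

```text
now stand xy [128.5  55.1] tipz 121.3 q [-0.01  0.34  1.72 -0.    1.08  0.15] t 15.07 F [ 0.9 -0.6  0.6] w -0.0
 shift(tool, before turn) [-4.1  3.5  3.3]  turns [ 0.002 -0.    -0.   ] [-0.    -0.003  3.142]  toolaxes x [0.15 0.99 0.  ] y [ 0.99 -0.15  0.  ]
top [176. 283.] 0.81
scene [238. 384.] 0.92
top bar end rel hinge [ 46.3 130. ] r 138 ang 1.898
scene bar end rel hinge [ 42.1 132.2] r 139 ang 1.864
```

Works as planned: the bar is at 1.88 and moving. I continue.

Emit:
{"api": "step_arm", "payload": {"targets": [[[0,0,0],[3,-9,1],0],[[0,0,0],[3,-11,1],0],[[0,0,0],[2.5,-12,0],0],[[0,0,0],[1.5,-10.5,0],0],[[0,0,0],[0.5,-10,0],0]]}}

```text
time: 15.68
tool_pos: [0.6187, 0.0377, 0.1906]
tcp_rot: [-2.386, -2.044, 0.001]
wrist_force: [0.8, -0.8, 0.1]
width: -0.001
grip_force: 0.4
```

Emit:
{"api": "step_arm", "payload": {"targets": [[[0,0,0],[-0.5,-10.5,0],0],[[0,0,0],[-1.5,-10.5,0],0],[[0,0,0],[-2.5,-10.5,0],0],[[0,0,0],[-3.5,-10,0],0],[[0,0,0],[-4.5,-10,0],0]]}}

```text
time: 16.1
tool_pos: [0.5661, 0.0329, 0.191]
tcp_rot: [2.385, 2.044, 0.0]
wrist_force: [1.0, -0.2, -0.0]
width: 0.002
grip_force: 0.4
```

Emit:
{"api": "step_arm", "payload": {"targets": [[[0,0,0],[-6,-9.5,0],0],[[0,0,0],[-7,-9,0],0],[[0,0,0],[-8,-8.5,0],0],[[0,0,0],[-9,-7.5,0],0],[[0,0,0],[-10,-7,0],0]]}}

```text
time: 16.52
tool_pos: [0.5191, -0.0009, 0.1909]
tcp_rot: [2.386, 2.044, 0.0]
wrist_force: [0.3, 0.0, -0.2]
width: -0.001
grip_force: 0.4
```

Run:
```python
from fit import *
plan(-16,12,118,0)
barang()
```

```text
now stand xy [-17.5  11.3] tipz 118.3 q [-0.05  0.07  2.05  0.    1.02  0.1 ] t 16.52 F [ 0.3  0.  -0.2] w -0.0
 shift(tool, before turn) [0.7 1.5 0.3]  turns [ 0.    -0.    -0.001] [-0.    -0.     3.141]  toolaxes x [0.15 0.99 0.  ] y [ 0.99 -0.15  0.  ]
scene [210. 294.] 0.64
scene bar end rel hinge [-124.7   50.9] r 135 ang 0.373
```

Emit:
{"api": "step_arm", "payload": {"targets": [[[0,0,0],[-10.5,-5,0],0],[[0,0,0],[-11,-4,0],0],[[0,0,0],[-11,-3,0],0],[[0,0,0],[-9,-1,0],0],[[0,0,0],[-3,0,0],0]]}}

```text
time: 17.13
tool_pos: [0.4997, -0.0422, 0.1908]
tcp_rot: [-2.386, -2.039, -0.003]
wrist_force: [0.2, 13.4, 0.9]
width: -0.001
grip_force: 6.4
```

Emit:
{"api": "step_arm", "payload": {"targets": [[[0,0,0],[-2,0,0],0],[[0,0,0],[0,0,0],0]]}}

```text
time: 17.3
tool_pos: [0.4997, -0.0424, 0.1908]
tcp_rot: [-2.385, -2.037, -0.006]
wrist_force: [-0.1, 11.5, 1.9]
width: -0.0
grip_force: 5.6
```

Run:
```python
from fit import *
plan(-32,-34,118,0)
barang()
```

```text
now stand xy [-30.4 -32.7] tipz 118.2 q [-0.14  0.04  2.08  0.01  1.02  0.02] t 17.3 F [-0.1 11.5  1.9] w -0.0
 shift(tool, before turn) [-1.3 -1.6  0.2]  turns [-0.001 -0.006 -0.003] [-0.009  0.002  3.138]  toolaxes x [0.16 0.99 0.01] y [ 0.99 -0.16 -0.  ]
scene [219. 273.] 0.62
scene bar end rel hinge [-127.5    2. ] r 128 ang 0.001
```

The bar is shut: the outer face meets its stop at y≈-44, as specified. I retreat and go to the holder.

Emit:
{"api": "step_arm", "payload": {"targets": [[[0,0,0],[12,0,0],0],[[0,0,0],[4,0,-30],0],[[0,0,0],[0,0,-40],0],[[0,0,0],[0,0,-30],50],[[0,0,0],[-35,9,0],50]]}}

```text
time: 17.92
tool_pos: [0.5094, -0.0612, 0.2986]
tcp_rot: [2.375, 2.045, 0.015]
wrist_force: [2.2, -0.6, 1.3]
width: 0.272
grip_force: 0.0
```

Emit:
{"api": "step_arm", "payload": {"targets": [[[0,0,0],[-35,9,0],50],[[0,0,0],[-35,9,0],50],[[0,0,0],[-35,9,0],50],[[0,0,0],[-35,9,0],50],[[0,0,0],[-35,9,0],50]]}}

```text
time: 18.33
tool_pos: [0.5234, -0.246, 0.2908]
tcp_rot: [2.386, 2.043, -0.001]
wrist_force: [0.3, 0.5, 0.3]
width: 0.586
grip_force: 0.0
```

Emit:
{"api": "step_arm", "payload": {"targets": [[[0,0,0],[-35,9,0],50],[[0,0,0],[-35,9,0],50],[[0,0,0],[-35,9,0],50],[[0,0,0.112],[-15,0,0],50],[[0,0,0.112],[0,0,0],50]]}}

```text
time: 18.75
tool_pos: [0.5312, -0.371, 0.2903]
tcp_rot: [2.606, 1.752, -0.003]
wrist_force: [-0.1, 0.2, 0.4]
width: 0.585
grip_force: 0.0
```

Emit:
{"api": "step_arm", "payload": {"targets": [[[0,0,0.112],[0,0,0],50],[[0,0,0.112],[0,0,0],50],[[0,0,0.112],[0,0,0],50],[[0,0,0.112],[0,0,0],50],[[0,0,0.112],[0,0,0],50]]}}

```text
time: 19.17
tool_pos: [0.5317, -0.3671, 0.2905]
tcp_rot: [-2.989, -0.968, 0.002]
wrist_force: [-0.1, 0.9, 0.3]
width: 0.587
grip_force: 0.0
```

Emit:
{"api": "step_arm", "payload": {"targets": [[[0,0,0.112],[0,0,0],50],[[0,0,0.112],[0,0,0],50],[[0,0,0.112],[0,0,0],50],[[0,0,0],[0,0,0],50]]}}

```text
time: 19.5
tool_pos: [0.5318, -0.3669, 0.2905]
tcp_rot: [3.108, 0.46, -0.001]
wrist_force: [-0.3, -0.0, 0.2]
width: 0.588
grip_force: 0.0
```

Run:
```python
from fit import *
plan(55,-351,200,-1.12)
print(read_state()["tool_pos"])
im=save("wrist","w1.png")
for n in("pin","penlight","thermometer","holder","bar_end"):
    d=tip_of("wrist",n)[:2];e=look_for("wrist",n)[:2];print(n,[(np.round(x["at"],1),round(x["score"],2)) for x in d],[(np.round(x["extent"]),round(x["score"],2)) for x in e])
    if e: l,t,r,b=e[0]["extent"];print("   ctr at z.088",onz("wrist",((l+r)/2,(t+b)/2),.088))
    if d: print("   tip z0",onz("wrist",d[0]["at"][::-1],.004))
```

```text
now stand xy [  50.9 -348.5] tipz 217.9 q [-0.64  0.22  1.68 -0.    1.24  0.63] t 19.5 F [-0.3 -0.   0.2] w 0.59
 shift(tool, before turn) [ 2.6  4.  17.9]  turns [-0.     0.001 -0.004] [0.001 0.    3.138]  toolaxes x [ 0.96  0.29 -0.  ] y [ 0.29 -0.96 -0.  ]
[ 0.5318 -0.3669  0.2905]
pin [(array([184.2, 317.7]), 0.8)] [(array([308., 180., 335., 214.]), 0.56)]
   ctr at z.088 [ 0.5546 -0.3622  0.088 ]
   tip z0 [ 0.5515 -0.36    0.004 ]
penlight [] [(array([312., 303., 332., 344.]), 0.71)]
   ctr at z.088 [ 0.465  -0.3899  0.088 ]
thermometer [(array([241.1, 323.3]), 0.98)] [(array([314., 245., 329., 284.]), 0.92)]
   ctr at z.088 [ 0.5089 -0.3761  0.088 ]
   tip z0 [ 0.5037 -0.3799  0.004 ]
holder [(array([239.1, 318. ]), 0.6)] [(array([285., 157., 350., 335.]), 0.7)]
   ctr at z.088 [ 0.5206 -0.3696  0.088 ]
   tip z0 [ 0.5041 -0.3747  0.004 ]
bar_end [] []
```

View pics/w1.png

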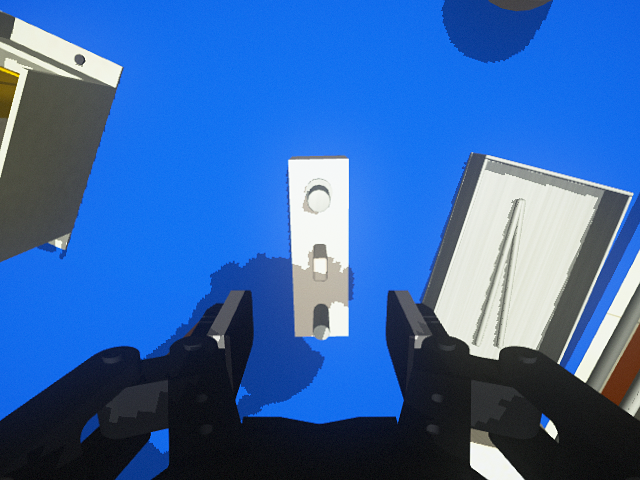

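The wrist view shows the holder square to the tool. The pin's round grip top is near (319,201) and its collar near (318,191), clear of the thermometer and penlight below it.

Run:
```python
from fit import *
im=cv2.imread("pics/w1.png");g=im[175:220,295:345].min(2)
print(onz("wrist",(319,201),.088),onz("wrist",(318,191),.046))
m=(g>215).astype(np.uint8)
for r in range(0,45,2):print(175+r,"".join("#" if v>225 else "+" if v>180 else "-" if v>120 else "." for v in g[r]))
# tool down axis check
s=read_state();print(s["tool_pos"],Ro.from_rotvec(s["tcp_rot"]).as_matrix()[:,2])
```

```text
[ 0.5515 -0.3612  0.088 ] [ 0.552  -0.3603  0.046 ]
175 ##################################################
177 ##################################################
179 ##################++-++++++-+#####################
181 ###############-###############++#################
183 #############++###################################
185 ###################+--....-++#####################
187 ##########++####+-............-+##################
189 ##########+###+.......----......-+################
191 #########-++--...-+#########+--..-################
193 ###########+--.-+##############+.-+###############
195 ###########---+##################+-###############
197 ##########----####################++##############
199 ##########---+####################++##############
201 #########-+--#####################++##############
203 ########-----+####################+###############
205 ########------+##################++###############
207 #######+-------+################++################
209 #########--+--+--+###########++###################
211 #########++++------+++++++++######################
213 ################++++--+###########################
215 ##################################################
217 ##################################################
219 ##################################################
[ 0.5319 -0.3668  0.2909] [-0. -0. -1.]
```

Emit:
{"api": "step_arm", "payload": {"targets": [[[0,0,0],[20.7,0,0],50],[[0,0,0],[0,0,40],50],[[0,0,0],[0,0,40],50],[[0,0,0],[0,0,30],50],[[0,0,0],[0,0,0],50]]}}

```text
time: 20.47
tool_pos: [0.5476, -0.3577, 0.1725]
tcp_rot: [-3.097, -0.464, 0.016]
wrist_force: [-1.2, 2.0, -2.1]
width: 0.588
grip_force: 0.0
```

Run:
```python
from fit import *
s=read_state();print(s["tool_pos"],s["tcp_rot"]);R=Ro.from_rotvec(s["tcp_rot"])
print(R.inv().apply(np.array([.5517,-.361,.135])-s["tool_pos"])*1e3)
```

```text
[ 0.5476 -0.3577  0.1725] [-3.0972 -0.4638  0.0161]
[ 3.2584  4.7573 37.4306]
```

Emit:
{"api": "step_arm", "payload": {"targets": [[[0,0,0],[0,0,0],50],[[0,0,0],[0,0,0],50],[[0,0,0],[0,0,0],50]]}}

```text
time: 20.72
tool_pos: [0.5534, -0.362, 0.1844]
tcp_rot: [3.103, 0.464, 0.006]
wrist_force: [0.3, -0.5, 0.7]
width: 0.591
grip_force: 0.0
```

Run:
```python
from fit import *
s=read_state();print(s["tool_pos"],s["tcp_rot"]);R=Ro.from_rotvec(s["tcp_rot"])
print(R.inv().apply(np.array([.5517,-.361,.135])-s["tool_pos"])*1e3)
```

```text
[ 0.5534 -0.362   0.1844] [3.1033 0.4639 0.0063]
[-1.4686 -1.6703 49.3806]
```

Emit:
{"api": "step_arm", "payload": {"targets": [[[0,0,0],[0,0,15],50],[[0,0,0],[0,0,15],50],[[0,0,0],[0,0,10],50],[[0,0,0],[0,0,6],50],[[0,0,0],[0,0,0],50]]}}

```text
time: 21.13
tool_pos: [0.5515, -0.3607, 0.1346]
tcp_rot: [-3.107, -0.464, 0.001]
wrist_force: [-0.1, 0.6, -0.3]
width: 0.585
grip_force: 0.0
```

Emit:
{"api": "step_arm", "payload": {"targets": [[[0,0,0],[0,0,0],50],[[0,0,0],[0,0,0],50],[[0,0,0],[0,0,0],50]]}}

```text
time: 21.38
tool_pos: [0.5523, -0.3612, 0.1361]
tcp_rot: [3.106, 0.464, 0.002]
wrist_force: [-0.5, 0.8, -0.6]
width: 0.582
grip_force: 0.0
```

Run:
```python
from fit import *
for i in range(2):
    read_camera("wrist");s=read_state();R=Ro.from_rotvec(s["tcp_rot"]);print(s["tool_pos"],R.inv().apply(np.array([.5517,-.361,.135])-s["tool_pos"])*1e3,s["wrist_force"])
d=look_for("wrist","pin")[0];print(d)
l,t,r,b=d["extent"];print(onz("wrist",((l+r)/2,(t+b)/2),.086))
```

```text
[ 0.5523 -0.3611  0.1359] [-0.4943 -0.2873  0.9371] [ 0.0535  1.1176 -0.2962]
[ 0.5522 -0.361   0.1358] [-0.4319 -0.1796  0.7806] [-0.6675  0.4377 -0.1549]
{'extent': [292.1, 271.3, 344.7, 364.1], 'score': 0.81}
[ 0.5602 -0.3587  0.086 ]
```

Positioned well; I close on the pin.

Emit:
{"api": "step_arm", "payload": {"targets": [[[0,0,0],[0,0,0],10],[[0,0,0],[0,0,0],10],[[0,0,0],[0,0,0],10],[[0,0,0],[0,0,0],10],[[0,0,0],[0,0,0],10]], "grip_force": 40}}

```text
time: 21.95
tool_pos: [0.5518, -0.3608, 0.135]
tcp_rot: [3.107, 0.464, 0.0]
wrist_force: [0.1, -0.2, 1.3]
width: 0.171
grip_force: 39.0
```

Emit:
{"api": "step_arm", "payload": {"targets": [[[0,0,0],[0,0,0],10],[[0,0,0],[0,0,0],10]]}}

```text
time: 22.12
tool_pos: [0.5518, -0.3608, 0.135]
tcp_rot: [3.107, 0.464, 0.0]
wrist_force: [-0.8, 0.9, 0.6]
width: 0.167
grip_force: 39.0
```

Emit:
{"api": "step_arm", "payload": {"targets": [[[0,0,0],[0,0,-10],10],[[0,0,0],[0,0,-30],10],[[0,0,0],[0,0,-40],10],[[0,0,0],[0,0,-40],10],[[0,0,0],[0,0,-40],10]]}}

```text
time: 22.53
tool_pos: [0.5512, -0.3605, 0.2966]
tcp_rot: [-3.106, -0.464, 0.001]
wrist_force: [-0.4, -0.6, -0.5]
width: 0.17
grip_force: 39.5
```

Emit:
{"api": "step_arm", "payload": {"targets": [[[0,0,-0.112],[0,0,-25],10],[[0,0,-0.112],[0,0,0],10],[[0,0,-0.112],[0,0,0],10],[[0,0,-0.112],[0,0,0],10],[[0,0,-0.112],[0,0,0],10]]}}

```text
time: 22.95
tool_pos: [0.5516, -0.3607, 0.3208]
tcp_rot: [2.854, 1.313, 0.0]
wrist_force: [-0.8, 0.5, -0.2]
width: 0.174
grip_force: 39.5
```

Emit:
{"api": "step_arm", "payload": {"targets": [[[0,0,-0.112],[0,0,0],10],[[0,0,-0.112],[0,0,0],10],[[0,0,-0.112],[0,0,0],10],[[0,0,-0.112],[0,0,0],10],[[0,0,-0.112],[0,0,0],10]]}}

```text
time: 23.37
tool_pos: [0.5515, -0.3607, 0.3203]
tcp_rot: [-2.38, -2.051, 0.0]
wrist_force: [-0.4, 0.5, -0.9]
width: 0.168
grip_force: 39.5
```

Emit:
{"api": "step_arm", "payload": {"targets": [[[0,0,0],[30,-16,0],10],[[0,0,0],[30,-16,0],10],[[0,0,0],[30,-16,0],10],[[0,0,0],[30,-17,0],10],[[0,0,0],[30,-17,0],10]]}}

```text
time: 23.78
tool_pos: [0.4928, -0.1986, 0.3201]
tcp_rot: [-2.386, -2.043, -0.0]
wrist_force: [0.5, 0.8, 0.1]
width: 0.168
grip_force: 39.5
```

Emit:
{"api": "step_arm", "payload": {"targets": [[[0,0,0],[30,-17,0],10],[[0,0,0],[30,-17,0],10],[[0,0,0],[30,-16,0],10],[[0,0,0],[29,-16,0],10],[[0,0,0],[0,0,0],10]]}}

```text
time: 24.2
tool_pos: [0.4445, -0.0681, 0.3202]
tcp_rot: [-2.38, -2.046, -0.002]
wrist_force: [0.2, 0.2, -0.7]
width: 0.171
grip_force: 39.6
```

Emit:
{"api": "step_arm", "payload": {"targets": [[[0,0,0],[0,0,0],10],[[0,0,0],[0,0,0],10],[[0,0,0],[0,0,0],10],[[0,0,0],[0,0,0],10],[[0,0,0],[0,0,0],10]]}}

```text
time: 24.62
tool_pos: [0.447, -0.0732, 0.3198]
tcp_rot: [-2.387, -2.042, 0.0]
wrist_force: [-0.5, 0.2, -0.5]
width: 0.169
grip_force: 39.6
```

```bash
cat >> fit.py <<'E'
def st(W):
    e=np.array(W)[:2]-S[:2];c,s=np.cos(S[2]),np.sin(S[2]);return np.round([1e3*(c*e[0]+s*e[1]),1e3*(-s*e[0]+c*e[1])],1)
E
python3 - <<'E'
from fit import *
plan(-78,-29.5,245,0)
for c in("wrist","wrist","top","scene"):
    read_camera(c)
    for n,z in(("staple_eye",.125),("bar_end",.125),("bar_hinge",.125)):
        d=tip_of(c,n)[:1]
        if d: print(c,n,np.round(d[0]["at"],1),round(d[0]["score"],2),st(onz(c,d[0]["at"][::-1],z)))
barang()
im=save("wrist","w2.png")
p=proj("wrist",T(S,[[-.078,-.0295,.125]]))[0];print(p);l,t=int(p[0])-55,int(p[1])-45
g=im[t:t+90,l:l+110].min(2)
print(l,t)
for r in range(0,90,3):print(t+r,"".join("#" if v>200 else "+" if v>150 else "-" if v>90 else "." for v in g[r,::2]))
E
```

```text
now stand xy [-77.7 -71.2] tipz 247.2 q [-0.22 -0.18  2.03 -0.    1.29 -0.06] t 24.62 F [-0.5  0.2 -0.5] w 0.17
 shift(tool, before turn) [41.7 -0.4  2.2]  turns [-0.     0.    -0.002] [0.    0.001 3.139]  toolaxes x [ 0.15  0.99 -0.  ] y [ 0.99 -0.15 -0.  ]
wrist staple_eye [168.3 312.5] 0.78 [-81.2 -28.9]
wrist bar_end [189.2 347. ] 0.9 [-58.8 -42.3]
wrist bar_hinge [194.5 552.4] 0.63 [ 77.4 -45.7]
wrist staple_eye [171.3 315. ] 0.86 [-79.8 -30.3]
wrist bar_end [190.2 348.7] 0.95 [-57.8 -42.6]
wrist bar_hinge [195.1 552. ] 0.94 [ 77.1 -45.7]
top staple_eye [157.5 155.8] 0.23 [116.7 342. ]
top bar_hinge [208.4 341.1] 0.72 [ 78.7 -43.5]
scene staple_eye [207.1 275.1] 0.96 [-78.4 -19.9]
scene bar_end [218.  272.4] 0.51 [-53.1 -43.1]
scene bar_hinge [254.5 311.2] 0.66 [ 73.2 -46.1]
[317.8348 170.3463]
262 125
125 .......................####+++++-######################
128 .......................####+++++-######################
131 .......................####+++++-######################
134 .......................#####++++-######################
137 ...................-++++++++++++++++#
[... 818 characters left out ...]
....-+#-+####-----+++--+---+------+-+---
182 ...................-+#+.........-+#+--+-++------+++--++
185 ...................-+#+...-.-...-+#+-------............
188 ...................-+#+.........-+#+-+.................
191 ..................--+#+-------+--+#+---................
194 ..................-.---------------....................
197 ........+##############################################
200 ........-##############################################
203 ....................-..............+---................
206 ....................-##############+---................
209 ....................-##############+---................
212 .....................##############----................
```

The wrist picture dump shows the staple loop clearly, centred at column 317 with its inside from about row 143 to the bar. That matches stand x≈-78.3. Next I hover over it.

Emit:
{"api": "step_arm", "payload": {"targets": [[[0,0,0],[14,0,0],10],[[0,0,0],[14,-0.5,0],10],[[0,0,0],[12,0,10],10],[[0,0,0],[0,0,15],10],[[0,0,0],[0,0,12],10]]}}

```text
time: 26.08
tool_pos: [0.4525, -0.0321, 0.2824]
tcp_rot: [2.384, 2.045, 0.001]
wrist_force: [-0.6, -0.1, -0.5]
width: 0.167
grip_force: 39.6
```

Emit:
{"api": "step_arm", "payload": {"targets": [[[0,0,0],[0,0,6],10],[[0,0,0],[0,0,0],10],[[0,0,0],[0,0,0],10],[[0,0,0],[0,0,0],10],[[0,0,0],[0,0,0],10]]}}

```text
time: 26.5
tool_pos: [0.4529, -0.0329, 0.2778]
tcp_rot: [2.385, 2.043, 0.002]
wrist_force: [0.3, 0.1, -0.4]
width: 0.172
grip_force: 39.6
```

Run:
```python
from fit import *
plan(-78.3,-29.5,145,0)
s=read_state();print(s["tool_pos"])
for c in("wrist","scene"):
    read_camera(c)
    for n,z in(("staple_eye",.125),("pin",s["tool_pos"][2]-.131)):
        d=tip_of(c,n)[:1]
        if d: print(c,n,np.round(d[0]["at"],1),round(d[0]["score"],2),st(onz(c,d[0]["at"][::-1],z)))
im=save("wrist","w3.png")
p=proj("wrist",T(S,[[-.0783,-.0295,.125]]))[0];q=proj("wrist",[[*s["tool_pos"][:2],s["tool_pos"][2]-.131]])[0];print("eye",p,"pin tip exp",q);l,t=int(p[0])-64,int(p[1])-75
g=im[t:t+130,l:l+130].min(2)
print(l,t)
for r in range(0,g.shape[0],3):print(t+r,"".join("#" if v>200 else "+" if v>150 else "-" if v>90 else "." for v in g[r,::2]))
```

```text
now stand xy [-78.1 -30.5] tipz 205.2 q [-0.13 -0.15  2.09  0.    1.2   0.03] t 26.5 F [ 0.3  0.1 -0.4] w 0.17
 shift(tool, before turn) [ 1.  -0.3 60.2]  turns [ 0.001 -0.    -0.001] [-0.    -0.002  3.141]  toolaxes x [0.15 0.99 0.  ] y [ 0.99 -0.15  0.  ]
[ 0.4529 -0.0329  0.2778]
wrist staple_eye [246.9 313.2] 0.9 [-80.4 -28.9]
wrist pin [265.2 317.9] 0.62 [-77.8 -32.5]
scene staple_eye [206.7 274. ] 0.78 [-80.7 -20.9]
scene pin [199.7 268.4] 0.68 [-81.3 -32. ]
eye [317.8707 248.3705] pin tip exp [318.1752 262.0358]
253 173
173 #################################################################
176 #################################################################
179 #################################################################
182 #################################################################
185 #################################################################
188 #++++++++++-----------.....####++-----+##########################
191 ...........................#####------+##########################
194 ...........................+####------+##########################
197 ...
[... 1812 characters left out ...]

275 .....................+----...---------....++.....................
278 ..........................---------------........................
281 ...........----------++--------------------.#+---################
284 ...........---------++----------------------.####################
287 ...........---..........--------....-------......................
290 ........................-----.........-----......................
293 ........................----...........----......................
296 ........................----............---......................
299 ........................--...............--......................
302 ........................-........................................
```

Pin and eye agree within about 1 mm, so I lower it.

Emit:
{"api": "step_arm", "payload": {"targets": [[[0,0,0],[1,-0.3,8],10],[[0,0,0],[0,0,8],10],[[0,0,0],[0,0,8],10],[[0,0,0],[0,0,6],10],[[0,0,0],[0,0,0],10]]}}

```text
time: 27.27
tool_pos: [0.4509, -0.0314, 0.2444]
tcp_rot: [-2.383, -2.042, 0.004]
wrist_force: [-0.8, -0.4, -1.2]
width: 0.175
grip_force: 39.6
```

Run:
```python
from fit import *
plan(-78.3,-29.5,145,0)
s=read_state();print(s["tool_pos"],s["wrist_force"],s["torque"])
```

```text
now stand xy [-80.3 -29.3] tipz 171.8 q [-0.12 -0.12  2.13 -0.    1.14  0.03] t 27.27 F [-0.8 -0.4 -1.2] w 0.17
 shift(tool, before turn) [-0.2  2.1 26.8]  turns [-0.004  0.    -0.001] [0.    0.007 3.141]  toolaxes x [ 0.15  0.99 -0.  ] y [ 0.99 -0.15 -0.  ]
[ 0.4509 -0.0314  0.2444] [-0.8431 -0.4085 -1.225 ] [-0.0124  0.0001  0.0218]
```

Emit:
{"api": "step_arm", "payload": {"targets": [[[0,0,0],[0,0,0],10],[[0,0,0],[0,0,6],10],[[0,0,0],[0,0,6],10],[[0,0,0],[0,0,6],10],[[0,0,0],[0,0,4],10]]}}

```text
time: 27.68
tool_pos: [0.4519, -0.0315, 0.2239]
tcp_rot: [-2.385, -2.044, 0.001]
wrist_force: [-0.9, -0.1, -1.9]
width: 0.17
grip_force: 39.6
```

Emit:
{"api": "step_arm", "payload": {"targets": [[[0,0,0],[0,0,0],10],[[0,0,0],[0,0,0],10],[[0,0,0],[0,0,0],10],[[0,0,0],[0,0,0],10]]}}

```text
time: 28.02
tool_pos: [0.4525, -0.0316, 0.2252]
tcp_rot: [2.385, 2.044, 0.001]
wrist_force: [-0.6, 0.0, -0.1]
width: 0.169
grip_force: 39.6
```

Run:
```python
from fit import *
plan(-78.3,-29.5,145,0)
s=read_state();print(s["tool_pos"],s["wrist_force"],s["torque"])
for c in("wrist","scene"):
    read_camera(c)
    for n,z in(("staple_eye",.125),("pin",s["tool_pos"][2]-.131)):
        d=tip_of(c,n)[:1]
        if d: print(c,n,np.round(d[0]["at"],1),round(d[0]["score"],2),st(onz(c,d[0]["at"][::-1],z)))
```

```text
now stand xy [-78.7 -29.3] tipz 152.6 q [-0.12 -0.1   2.14  0.    1.09  0.03] t 28.02 F [-0.6  0.  -0.1] w 0.17
 shift(tool, before turn) [-0.2  0.4  7.6]  turns [ 0.001 -0.    -0.001] [-0.    -0.001  3.141]  toolaxes x [0.15 0.99 0.  ] y [ 0.99 -0.15  0.  ]
[ 0.4525 -0.0316  0.2252] [-0.6253  0.0353 -0.1136] [0.0575 0.0201 0.0156]
wrist staple_eye [283.  315.1] 0.94 [-79.5 -29.4]
wrist pin [264.  316.8] 0.68 [-78.9 -30.8]
scene staple_eye [209.6 274.2] 0.87 [-72.8 -25.8]
```

Emit:
{"api": "step_arm", "payload": {"targets": [[[0,0,0],[0,0,3],10],[[0,0,0],[0,0,3],10],[[0,0,0],[0,0,0],10],[[0,0,0],[0,0,0],10]]}}

```text
time: 28.65
tool_pos: [0.4521, -0.0316, 0.2187]
tcp_rot: [-2.386, -2.044, 0.0]
wrist_force: [0.1, 0.1, -0.2]
width: 0.172
grip_force: 39.7
```

Emit:
{"api": "step_arm", "payload": {"targets": [[[0,0,0],[0,0,0],20],[[0,0,0],[0,0,0],30],[[0,0,0],[0,0,0],36],[[0,0,0],[0,0,0],36],[[0,0,0],[0,0,0],36]]}}

```text
time: 29.07
tool_pos: [0.4522, -0.0316, 0.2189]
tcp_rot: [-2.386, -2.044, -0.0]
wrist_force: [-0.2, -0.5, 1.1]
width: 0.422
grip_force: 0.0
```

Emit:
{"api": "step_arm", "payload": {"targets": [[[0,0,0],[0,0,-10],36],[[0,0,0],[0,0,-20],36],[[0,0,0],[0,0,-30],36],[[0,0,0],[0,0,-35],36],[[0,0,0],[-30,0,-20],36]]}}

```text
time: 29.48
tool_pos: [0.4492, -0.0587, 0.3385]
tcp_rot: [2.38, 2.047, 0.008]
wrist_force: [1.4, -0.6, 0.8]
width: 0.421
grip_force: 0.0
```

Emit:
{"api": "step_arm", "payload": {"targets": [[[0,0,0],[-30,0,0],36],[[0,0,0],[0,0,0],36],[[0,0,0],[0,0,0],36],[[0,0,0],[0,0,0],36],[[0,0,0],[0,0,0],36]]}}

```text
time: 29.9
tool_pos: [0.4427, -0.0902, 0.3334]
tcp_rot: [-2.384, -2.044, 0.0]
wrist_force: [0.8, -0.2, -0.2]
width: 0.423
grip_force: 0.0
```

Run:
```python
from fit import *
plan(-78.3,-29.5,145,0)
R={}
for c in("wrist","scene"):
    im=save(c,c+"_end.png")
    for n,z in(("staple_eye",.125),("pin",.087),("bin",.083),("bar_end",.125)):
        d=tip_of(c,n)[:1];e=look_for(c,n)[:1]
        if d: print(c,n,np.round(d[0]["at"],1),round(d[0]["score"],2),st(onz(c,d[0]["at"][::-1],z)),np.round(e[0]["extent"]) if e else "")
        if n=="pin" and e: l,t,r,b=e[0]["extent"];R[c]=ray(c,((l+r)/2,(t+b)/2));print("  ctr grip top z171",st(onz(c,((l+r)/2,(t+b)/2),.165)))
    print(c,"expected pin top",proj(c,T(S,[[-.078,-.0295,.171],[-.078,-.0295,.129]])))
im=read_camera("wrist");p=proj("wrist",T(S,[[-.078,-.0295,.15]]))[0];l,t=max(int(p[0])-65,0),max(int(p[1])-60,0);g=im[t:t+120,l:l+130].min(2);print(l,t)
for r in range(0,g.shape[0],4):print(t+r,"".join("#" if v>200 else "+" if v>150 else "-" if v>90 else "." for v in g[r,::2]))
```

```text
now stand xy [-79.3 -88.7] tipz 260.8 q [-0.26 -0.19  2.02  0.    1.31 -0.1 ] t 29.9 F [ 0.8 -0.2 -0.2] w 0.42
 shift(tool, before turn) [ 59.1   1.2 115.9]  turns [-0.001 -0.001 -0.   ] [-0.001  0.002  3.141]  toolaxes x [0.15 0.99 0.  ] y [ 0.99 -0.15 -0.  ]
wrist staple_eye [140.5 314.5] 0.79 [-81.6 -29.2] [184.   1. 640. 303.]
wrist pin [143.3 319.7] 0.69 [-77.9 -32.4] [304. 126. 339. 159.]
  ctr grip top z171 [-76.9 -29.6]
wrist bin [169.3 409.5] 0.79 [ -7.5 -52.5] [340. 167. 522. 318.]
wrist bar_end [162.6 352.4] 0.85 [-55.5 -44.4] [281. 155. 568. 179.]
wrist expected pin top [[319.1655 141.936 ]
 [319.1645 140.1479]]
scene staple_eye [207.6 271.9] 0.81 [-80.8 -25.8] 
  ctr grip top z171 [-58.6 -40.3]
scene bin [250.8 283.9] 0.7 [ -2.5 -53.7] [224. 210. 301. 304.]
scene bar_end [220.  272.2] 0.61 [-48.2 -46.8] [258. 203. 316. 260.]
scene expected pin top [[269.703  189.6869]
 [270.9828 207.3791]]
254 80
80 #################################################################
84 #################################################################
88 ####################################
[... 1217 characters left out ...]

160 ........................-+#+--.-----.+##---.-------..............
164 ..............###################################################
168 ..............###################################################
172 .........................-++++++++++++++---......................
176 .........................+##############---......................
180 .........................-#############+---......................
184 ..........................#############+---......................
188 ............................---------------......................
192 ............................--------------+......................
196 ............................----------+---+......................
```

Run:
```python
from fit import *
im=cv2.imread("pics/tip3.png")[:, :400];m=cv2.inRange(cv2.cvtColor(im,cv2.COLOR_BGR2HSV),(22,150,40),(33,255,255))
ys,xs=np.nonzero(m);r=cv2.minAreaRect(np.stack([xs,ys],1).astype(np.float32));b=cv2.boxPoints(r)/1.25+90;print(r)
print("before bar, lid corners:",[st(onz("top",p,.163)) for p in b])
im=cv2.imread("pics/wrist_end.png");m=cv2.inRange(cv2.cvtColor(im,cv2.COLOR_BGR2HSV),(22,150,40),(33,255,255));ys,xs=np.nonzero(m);print(xs.min(),xs.max(),ys.min(),ys.max())
r=cv2.minAreaRect(np.stack([xs,ys],1).astype(np.float32));print("now wrist",[st(onz("wrist",p,.163)) for p in cv2.boxPoints(r)])
```

```text
((336.9331970214844, 204.49278259277344), (59.249366760253906, 68.49280548095703), 6.170175075531006)
before bar, lid corners: [array([-61.2, -49.5]), array([ 43.5, -43.2]), array([  49.3, -134. ]), array([ -55.5, -139.7])]
340 521 159 316
now wrist [array([-66.7, -43.1]), array([ 39.6, -36.7]), array([  57.9, -133.5]), array([ -59.8, -140.5])]
```

```bash
python3 -c "
from workcell import *
print(finish_job())"
```

```text
the job is handed in; nothing more can be done
None
```

I handed the job in at about 30 s. By my measurements the bin stands upright in the bracket (about 6 mm sideways and 14 mm fore and aft of its place), the bar is shut, and the pin hangs in the staple; I did not measure directly that its collar rests on the loop, and no verdict came back.

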